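# Put away the left and right rabbit mould halves

## Robot

A 6-joint arm with a two-finger parallel gripper is mounted at the origin on the work surface. World frame = base frame: x ahead of the robot, y to its left, z up, the work surface at z = 0. Lengths are in m, angles in rad, forces in N, time in s.
With the tool pointing down it reaches from about 0.3 to 0.95 m from the base axis. Payload 3.1 kg.
Tool frame: the origin (TCP) lies at the very end of the fingers, on their centre line; the grasp point (between the pads) lies 19 mm behind it (env.grip_point_offset is the distance from the TCP to the grasp point, in m); x points along the fingers, y is the direction in which the jaws open and shut, and the axes are right-handed (so a half turn about x gives the same grasp; the last joint's range is limited). The gripper opens to 85 mm and grips with 20 to 120 N. Pads are 22 mm wide; open, the fingers measure 114 mm over their backs; the gripper's body (76 mm by 85 mm) begins 54 mm behind the grasp point. The pads swing forward as they close: fully open they stand 13 mm farther back than shut.
Start: joints at [1.174, 0.308, 1.634, -0, 1.2, -0.07], TCP at [0.201, 0.592, 0.231] pointing down, gripper open.
Joint ranges: [-3.06, 3.06], [-0.79, 1.96], [0.05, 2.63], [-1.19, 4.34], [0.05, 2.64], [-2.94, 2.94]. Speed limits (rad/s): [2.79, 2.79, 3.14, 3.14, 3.14, 3.14].

## Interface

Orientations are given as [roll, pitch, yaw] about the fixed x, y, z axes, in that order (R = Rz(yaw) Ry(pitch) Rx(roll)).
In Python, from plant import env, cams gives the robot as it stands. The module is installed in compiled form; this text tells all that it offers. Calls block until the motion is done:
- env.move_to(position, orientation): joint-space move of the TCP to a pose.
- env.move_straight(position, rotation=None, max_speed=0.15, force_limit=None): straight line of the TCP; rotation=None keeps the orientation; max_speed is the mean speed in m/s. With force_limit (N) it stops when the force on the tool has changed by that much, and returns True; else False.
- env.set_joints(angles): joint-space move.
- env.move_gripper(opening, f_grip=None): finger opening in m; f_grip is the grip in N (None keeps the last); returns when the fingers have stopped.
- env.wait(seconds).
- env.ik(position, orientation): joint angles nearest the present ones, or None.
- env.sense(): the state.
- cams.get_image(name): name is "scene" or "top"; returns a dict with "img" (400x640x3 uint8, blue, green, red), "K" (3x3 intrinsics, pixels), "dist" ([k1, k2, p1, p2, k3] as OpenCV has them; the pictures are not rectified), "cam_to_world" (4x4, takes a point from camera to world coordinates). Camera axes: x right, y up, looking along -z (the intrinsics and any distortion apply to the point x, -y, -z); pixel columns grow to the right and rows downward; lengths in m; the calibration is good to about 2 mm. A picture is of the moment at which its call begins. There is no depth.
A pose or a line that the arm cannot do raises env.Unreachable and nothing moves.
- env.hand_in(): hands the job in, once; it reports no verdict.
The state is a dict: "time_s": time; "joint_pos": joint angles; "joint_vel": joint speeds; "effort": joint torques, N m; "eef_pos": TCP position; "ee_rot": TCP orientation; "ft_force": force on the tool from outside, world axes, zero at the start; "moment": the same for the moment, N m; "finger_gap": finger opening in m.
Only numpy, scipy, OpenCV 4.12 (cv2) and the standard library are available. Lean on these libraries where they do the work, as an engineer would, in place of code of your own. Each camera call takes 0.05 s, during which the arm holds its last target.

## Task

Two washed halves of a rabbit mould, one left and one right, are standing in the draining rack. Put each away in the tray that already holds a half of the same hand: lay it flat on the bare floor of that tray, hollow side down, touching one edge down gently and letting the other down on your fingers so that it never flops or slaps down. Leave the halves already in the trays, the chocolates, the jar and the carton where they are.

Things in the scene. Friction and masses are not known exactly. Their poses are not given: they have to be found in the camera images.
- left_half: LEFT half of a rabbit mould, grey plastic: rim plate 160 (x) x 100 (y) x 10 mm (z), 150 to 250 g; one face has the hollow of a crouching rabbit in profile, the other bulges with its flank. Origin: centre of the rim plate. +y: feet edge to ears edge; +z: hollow face (z=-5 mm) to bulging face (rim +5, bulge to +25). Starts in an outer rack slot, on its feet edge, hollow face towards the robot, bulge away from it.
- left_half_grip (a point): middle of left_half's ears edge (upper at the start), at half thickness: own (0, 50, 0) mm. The 22 mm of plate along this edge is plain, 10 mm thick: pinch it here. Axes as the half's. In the rack the half leans 15 degrees, this edge nearer the robot; it lifts out freely along its own +y.
- left_half_foot (a point): middle of left_half's feet edge on the hollow face: own (0, -50, -5) mm. Axes as the half's. This is the corner on which the half turns when it is let down hollow side down. A half that falls freely through the last 12 degrees or more slaps.
- left_half_nose (a point): the rabbit's nose on left_half, on the bulging face: own (-51, -5, 5) mm, the pointed head end (the other end has a round tail). Seen on the bulge with the feet down, it is to the viewer's left. Left and right halves are mirror images.
- left_tray: tray for left halves, aluminium, fixed: 290 (x) x 200 (y) x 18 mm high, walls and floor 4 mm thick. Origin: centre of its underside, on the table. +x points away from the robot (within 0.2 rad). One tray stands on each side of the rack; which is where varies. left_sample lies in its far (+x) end.
- left_tray_bare (a point): middle of the bare floor of left_tray: own (-62, 0, 4) mm; floor level, axes as the tray's. The bare floor is about 165 mm (x) by 192 mm (y), from the near wall to left_sample.
- left_sample: another left half, same shape and axes as left_half, loose, lying hollow side down in left_tray around own x = +80 mm of the tray, feet edge to the far wall. It shows which hand this tray is for. Must stay within 25 mm.
- right_half: RIGHT half of a rabbit mould, grey plastic: rim plate 160 (x) x 100 (y) x 10 mm (z), 150 to 250 g; one face has the hollow of a crouching rabbit in profile, the other bulges with its flank. Origin: centre of the rim plate. +y: feet edge to ears edge; +z: hollow face (z=-5 mm) to bulging face (rim +5, bulge to +25). Starts in an outer rack slot, on its feet edge, bulge towards the robot, hollow face away from it.
- right_half_grip (a point): middle of right_half's ears edge (upper at the start), at half thickness: own (0, 50, 0) mm. The 22 mm of plate along this edge is plain, 10 mm thick: pinch it here. Axes as the half's. In the rack the half leans 15 degrees, this edge nearer the robot; it lifts out freely along its own +y.
- right_half_foot (a point): middle of right_half's feet edge on the hollow face: own (0, -50, -5) mm. Axes as the half's. This is the corner on which the half turns when it is let down hollow side down. A half that falls freely through the last 12 degrees or more slaps.
- right_half_nose (a point): the rabbit's nose on right_half, on the bulging face: own (51, -5, 5) mm, the pointed head end (the other end has a round tail). Seen on the bulge with the feet down, it is to the viewer's right. Left and right halves are mirror images.
- right_tray: tray for right halves, aluminium, fixed: 290 (x) x 200 (y) x 18 mm high, walls and floor 4 mm thick. Origin: centre of its underside, on the table. +x points away from the robot (within 0.2 rad). One tray stands on each side of the rack; which is where varies. right_sample lies in its far (+x) end.
- right_tray_bare (a point): middle of the bare floor of right_tray: own (-62, 0, 4) mm; floor level, axes as the tray's. The bare floor is about 165 mm (x) by 192 mm (y), from the near wall to right_sample.
- right_sample: another right half, same shape and axes as right_half, loose, lying hollow side down in right_tray around own x = +80 mm of the tray, feet edge to the far wall. It shows which hand this tray is for. Must stay within 25 mm.
- rack: steel-wire draining rack on a white drip tray (215 x 185 mm), fixed. Origin: on the table under it; +x away from the robot (within 0.22 rad). Rails 26 mm up carry the halves. Three slots, at x = -50, 0, +50 mm, between 6 mm pins at y = +-68 mm that lean 15 degrees to the robot, tops 86 mm up. Halves stand in the outer two, either way round; their tops are 125 mm up.
- heart_a: heart-shaped chocolate, 60 mm wide, 13 mm high, on parchment beyond the rack. Origin: centre of its underside. Bystander: must stay within 25 mm.
- heart_b: second heart-shaped chocolate, like heart_a, beside it. Origin: centre of its underside. Bystander: must stay within 25 mm.
- jar: amber glass jar with steel cap, 68 mm across, 85 mm high, beyond the rack. Origin: centre of its underside. Bystander: must stay within 25 mm.
- carton: blue carton, 80 x 120 mm, 55 mm high, beyond the rack. Origin: centre of its underside. Bystander: must stay within 25 mm.
There are look-alikes about, which are no part of the job. Leave any orange look-alike of the left_half alone.

How it is judged:
By the outcome, as a careful person would: the job done as asked, in the order asked, and still so for the second after the job is handed in, with the robot touching nothing.
It also fails if it takes over 72 s, if anything falls off the work surface, if the arm or the gripper's body presses on something with over 40 N, if the wrist force passes 120 N, or if a joint passes its speed limit or range.

## Working session

There is one attempt and no reset: what is moved stays moved. The work goes in short steps, each a Python script; the robot and the scene stay as the last script left them, time stands still between calls to the robot, and variables do not carry over. Pictures are saved under pics/ and viewed, and the job is handed in when it is done.

```bash
ls; mkdir -p pics; python3 - <<'E'
from plant import env,cams
import cv2,numpy as np
for n in("scene","top"):
    d=cams.get_image(n); cv2.imwrite(f"pics/{n}0.png",d["img"]); print(n,d["K"].tolist(),d["dist"],np.round(d["cam_to_world"],4).tolist())
s=env.sense();print(s["time_s"],s["eef_pos"],s["ee_rot"],s["finger_gap"],env.grip_point_offset)
E
```

```text
pics
scene [[477.4001891817804, 0.0, 315.61424598000804], [0.0, 477.4001891817804, 202.73132704071136], [0.0, 0.0, 1.0]] [0.03836873 0.         0.         0.         0.        ] [[-0.6991, -0.5187, 0.4921, 1.1115], [0.715, -0.5, 0.4887, 0.5872], [-0.0074, 0.6935, 0.7204, 0.9959], [0.0, 0.0, 0.0, 1.0]]
top [[423.0910028259396, 0.0, 317.1520455328195], [0.0, 423.0910028259396, 197.52797447340458], [0.0, 0.0, 1.0]] [-0.10086255  0.          0.          0.          0.        ] [[0.0184, 0.9799, -0.1988, 0.247], [-0.9998, 0.0189, 0.0008, 0.0204], [0.0046, 0.1988, 0.98, 1.4206], [0.0, 0.0, 0.0, 1.0]]
0.1 [0.20034339 0.59125278 0.23017868] [-1.66744099  1.56875969 -1.99422531] 0.08539900475183905 0.0187
```

View pics/scene0.png

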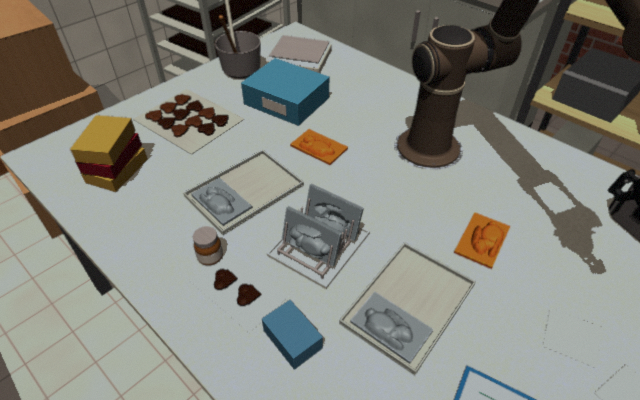

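View pics/top0.png

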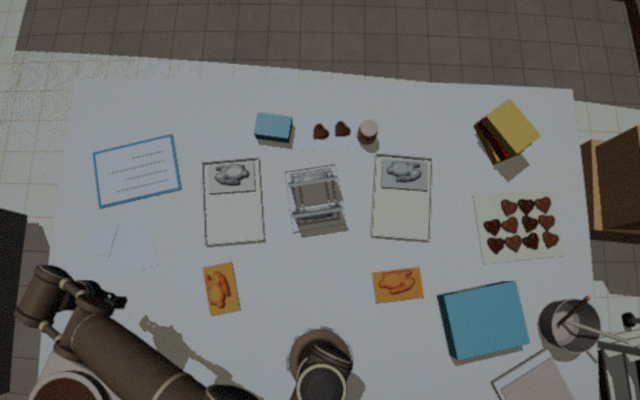

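```bash
python3 - <<'E'
import cv2,numpy as np
a=cv2.imread("pics/top0.png");b=cv2.imread("pics/scene0.png")
cv2.imwrite("pics/t1.png",cv2.resize(a[140:260,190:450],None,fx=3,fy=3,interpolation=2))
cv2.imwrite("pics/s1.png",cv2.resize(b[140:375,180:480],None,fx=2.5,fy=2.5,interpolation=2))
E
```

```text
(no output)
```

View pics/t1.png

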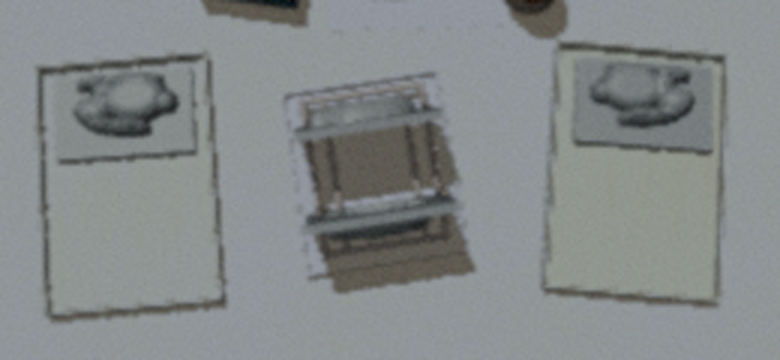

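View pics/s1.png

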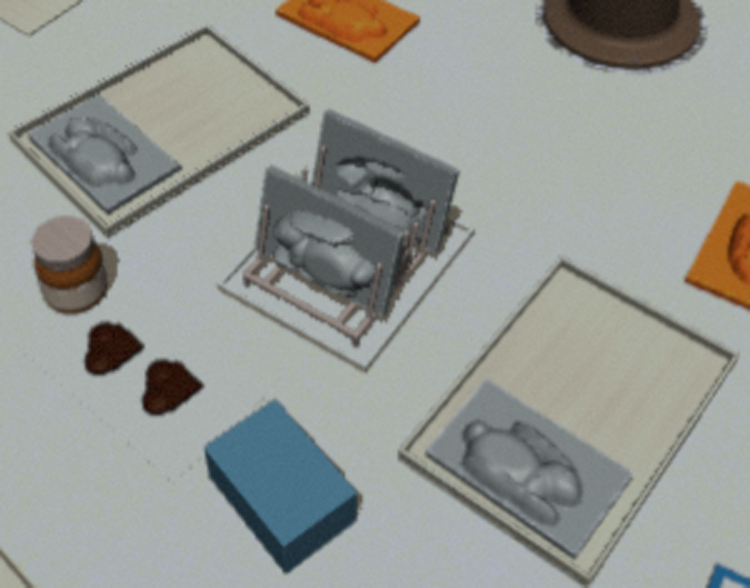

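```bash
python3 - <<'E'
import cv2,numpy as np
a=cv2.imread("pics/top0.png");b=cv2.imread("pics/scene0.png")
cv2.imwrite("pics/t2.png",cv2.resize(a[160:240,280:355],None,fx=8,fy=7.4,interpolation=0))
cv2.imwrite("pics/s2.png",cv2.resize(b[175:290,265:375],None,fx=6,fy=5.2,interpolation=0))
E
```

```text
(no output)
```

View pics/t2.png

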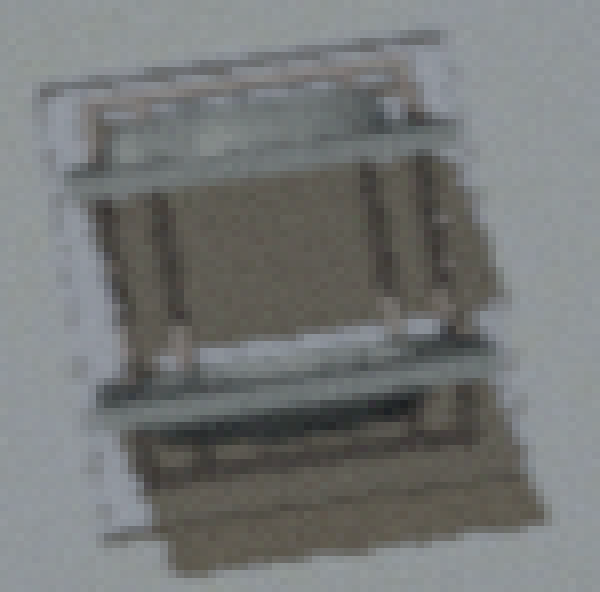

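View pics/s2.png

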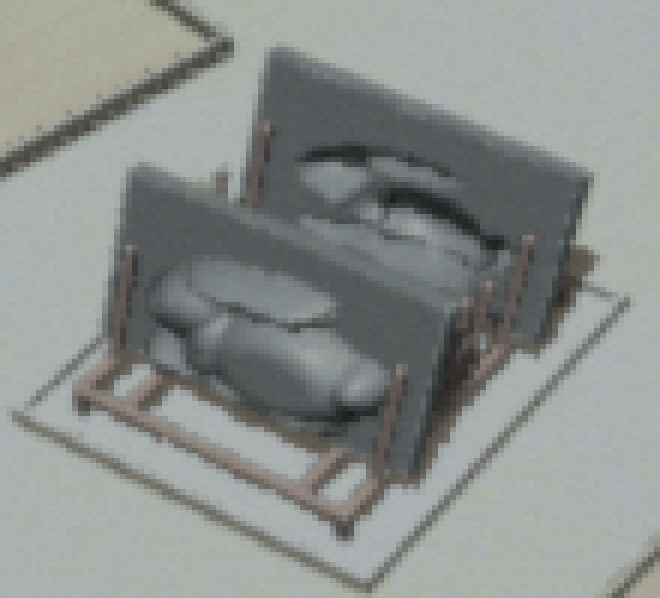

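```bash
cat > h.py <<'E'
import numpy as np,cv2
def ray(cam,px):
    n=cv2.undistortPoints(np.array([[px]],float),cam["K"],cam["dist"])[0,0]
    T=cam["cam_to_world"]; d=T[:3,:3]@np.array([n[0],-n[1],-1.]); return T[:3,3],d
def onz(cam,px,z):
    o,d=ray(cam,px); return o+d*(z-o[2])/d[2]
E
python3 - <<'E'
from plant import env,cams
from h import *
np.set_printoptions(precision=4,suppress=True)
t=cams.get_image("top");s=cams.get_image("scene")
def pair(n,c,a,b,z):
    A,B=onz(c,a,z),onz(c,b,z);d=A-B;print(n,A,B,"mid",(A+B)/2,"len",np.linalg.norm(d),"dir",np.degrees(np.arctan2(d[1],d[0])))
pair("near",t,(291.9,216.4),(342.2,209.6),.124)
pair("far",t,(288.2,184.8),(337.5,178),.124)
pair("near s",s,(363.7,208.7),(310.3,184.2),.124)
pair("far s",s,(340.3,233.7),(287.5,206.7),.124)
for n,P in (("y+",[(38,67),(208,55),(225,305),(50,318)]),("y-",[(560,44),(725,57),(717,303),(544,290)])):
    C=np.array([onz(t,(190+u/3,140+v/3),.018) for u,v in P]);print(n,C[:,:2].tolist(),"c",C.mean(0))
    e=np.roll(C,-1,0)-C;print(np.linalg.norm(e,axis=1),np.degrees(np.arctan2(e[:,1],e[:,0])))
for n,P in (("samp y+",[(196,153),(60,162)]),("samp y-",[(713,152),(572,145)])):
    print(n,[onz(t,(190+u/3,140+v/3),.014) for u,v in P])
E
```

```text
near [0.4489 0.0965 0.124 ] [ 0.4733 -0.0593  0.124 ] mid [0.4611 0.0186 0.124 ] len 0.15768229501561248 dir 98.89278618836157
far [0.5492 0.1112 0.124 ] [ 0.5742 -0.0437  0.124 ] mid [0.5617 0.0337 0.124 ] len 0.1569656044386879 dir 99.18681456681976
near s [0.4471 0.0969 0.124 ] [ 0.4771 -0.0617  0.124 ] mid [0.4621 0.0176 0.124 ] len 0.1613445862748848 dir 100.692203448958
far s [0.5482 0.1098 0.124 ] [ 0.5748 -0.0455  0.124 ] mid [0.5615 0.0322 0.124 ] len 0.15754425967019436 dir 99.70947485692949
y+ [[0.6483612535577399, 0.4182120331621647], [0.6658863609588959, 0.22153899812973726], [0.3787839695767464, 0.18961205420537086], [0.359875791745022, 0.38399929345998884]] c [0.5132 0.3033 0.018 ]
[0.1975 0.2889 0.1953 0.2905] [ -84.9079 -173.6545   95.5557    6.7634]
y- [[0.6871534704528605, -0.18422269927418605], [0.6760718111521842, -0.37669888279274993], [0.390464934406776, -0.3574682373385949], [0.4020805331107241, -0.16358417032642253]] c [ 0.5389 -0.2705  0.018 ]
[0.1928 0.2863 0.1942 0.2858] [-93.2951 176.1479  86.5715  -4.1408]
samp y+ [array([0.551 , 0.2303, 0.014 ]), array([0.5376, 0.3855, 0.014 ])]
samp y- [array([ 0.5637, -0.3595,  0.014 ]), array([ 0.5686, -0.1972,  0.014 ])]
```

```bash
cat >> h.py <<'E'
from scipy.spatial.transform import Rotation as Rn
D=np.radians
Z=np.array([0,0,1.])
def frame(phi,yaw,sg):   # tool pointing phi deg below horizontal along yaw(deg); tool y = sg*n
    e=np.array([np.cos(D(yaw)),np.sin(D(yaw)),0]); p=D(phi)
    f=np.cos(p)*e-np.sin(p)*Z; n=np.sin(p)*e+np.cos(p)*Z
    y=sg*n; R=np.column_stack([f,y,np.cross(f,y)])
    return f,n,R
def rpy(R): return Rn.from_matrix(R).as_euler("xyz")
RACKYAW=9.3
GRIP={"left":np.array([.5615,.0330,.124]),"right":np.array([.4616,.0182,.124])}
TR={"left":(np.array([.539,-.2705,0]),-3.9),"right":(np.array([.5132,.3033,0]),6.2)}
GO=.0187
def foot(side,x=.004):
    c,y=TR[side]; e=np.array([np.cos(D(y)),np.sin(D(y)),0]); return c+e*x+Z*.004,e,y
def pinch_tcp(F,e,yaw,phi):   # half foot corner at F, plate angle phi, pinched with grasp point at ears edge
    f,n,_=frame(phi,yaw,1); return F-f*(.1-GO)+n*.005
E
python3 - <<'E'
from plant import env,cams
from h import *
np.set_printoptions(precision=2,suppress=True)
for side in("left","right"):
  for sg in(1,-1):
    rs=sg if side=="left" else -sg
    f,n,R=frame(75,RACKYAW,rs); P=GRIP[side]+f*GO
    for k,(p,r) in enumerate([(P-f*.06,R),(P,R),(P-f*.125,R)]): print(side,sg,"rack",k,env.ik(p,rpy(r)))
    F,e,y=foot(side)
    for phi in(75,60,50,40):
        _,_,R=frame(phi,y,sg); print("  place",phi,env.ik(pinch_tcp(F,e,y,phi),rpy(R)),env.ik(pinch_tcp(F,e,y,phi)+Z*.15,rpy(R)))
E
```

```text
left 1 rack 0 [-0.05  0.11  2.05  0.08  0.73 -0.27]
left 1 rack 1 [-0.05  0.23  2.05  0.09  0.61 -0.28]
left 1 rack 2 [-0.06 -0.01  2.04  0.08  0.86 -0.27]
  place 75 [-0.62  0.32  1.99  0.24  0.62 -0.73] [-0.62  0.11  1.89  0.17  0.92 -0.64]
  place 60 [-0.74  0.26  2.19  0.89  0.41 -1.45] [-0.74 -0.01  2.11  0.51  0.69 -1.01]
  place 50 [-0.83  0.28  2.3   1.54  0.46 -2.16] [-0.83 -0.05  2.24  0.89  0.61 -1.42]
  place 40 [-0.93  0.37  2.37  1.92  0.67 -2.65] [-0.93 -0.04  2.35  1.34  0.64 -1.92]
left -1 rack 0 [-0.05  0.11  2.05  0.08  0.73  2.87]
left -1 rack 1 [-0.05  0.23  2.05  0.09  0.61  2.86]
left -1 rack 2 [-0.06 -0.01  2.04  0.08  0.86  2.88]
  place 75 [-0.62  0.32  1.99  0.24  0.62  2.41] [-0.62  0.11  1.89  0.17  0.92  2.5 ]
  place 60 [-0.74  0.26  2.19  0.89  0.41  1.69] [-0.74 -0.01  2.11  0.51  0.69  2.13]
  place 50 [-0.83  0.28  2.3   1.54  0.46  0.98] [-0.83 -0.05  2.24  0.89  0.61  1.72]
  place 40 [-0.93  0.37  2.37  1.92  0.67  0.5 ] [-0.93 -0.04  2.35  1.34  0.64  1.22]
right 1 rack 0 [-0.11 -0.1   2.26  0.1   0.73  2.8 ]
right 1 rack 1 [-0.1   0.04  2.27  0.12  0.58  2.79]
right 1 rack 2 [-0.12 -0.24  2.23  0.09  0.9   2.81]
  place 75 [ 0.52  0.31  2.   -0.19  0.6   0.56] [ 0.52  0.1   1.91 -0.13  0.9   0.49]
  place 60 [ 0.62  0.25  2.2  -0.85  0.33  1.27] [ 0.62 -0.02  2.12 -0.43  0.63  0.8 ]
  place 50 None [ 0.69 -0.06  2.24 -0.84  0.5   1.24]
  place 40 [0.77 0.37 2.37 4.13 0.6  2.7 ] None
right -1 rack 0 [-0.11 -0.1   2.26  0.1   0.73 -0.34]
right -1 rack 1 [-0.1   0.04  2.27  0.12  0.58 -0.35]
right -1 rack 2 [-0.12 -0.24  2.23  0.09  0.9  -0.33]
  place 75 [ 0.52  0.31  2.   -0.19  0.6  -2.58] [ 0.52  0.1   1.91 -0.13  0.9  -2.65]
  place 60 [ 0.62  0.25  2.2  -0.85  0.33 -1.87] [ 0.62 -0.02  2.12 -0.43  0.63 -2.34]
  place 50 None [ 0.69 -0.06  2.24 -0.84  0.5  -1.9 ]
  place 40 [ 0.77  0.37  2.37  4.13  0.6  -0.44] None
```

```bash
python3 - <<'E'
from plant import env,cams
from h import *
np.set_printoptions(precision=2,suppress=True)
for side,sgs in(("left",(-1,)),("right",(1,-1))):
 for sg in sgs:
  for dy in ((0,) if side=="left" else (0,8,14)):
   F,e,y=foot(side); y+=dy; e=np.array([np.cos(D(y)),np.sin(D(y)),0])
   for phi in(60,50,40,32,25):
    _,_,R=frame(phi,y,sg)
    print(side,sg,dy,phi,*[env.ik(pinch_tcp(F,e,y,phi)+Z*h,rpy(R)) for h in(0,.05,.1,.2)])
E
```

```text
left -1 0 60 [-0.74  0.26  2.19  0.89  0.41  1.69] [-0.74  0.15  2.17  0.71  0.49  1.89] [-0.74  0.06  2.15  0.59  0.59  2.03] [-0.74 -0.08  2.06  0.45  0.79  2.21]
left -1 0 50 [-0.83  0.28  2.3   1.54  0.46  0.98] [-0.83  0.16  2.29  1.28  0.48  1.27] [-0.83  0.04  2.27  1.06  0.53  1.52] [-0.83 -0.13  2.19  0.77  0.69  1.87]
left -1 0 40 [-0.93  0.37  2.37  1.92  0.67  0.5 ] [-0.93  0.22  2.38  1.74  0.63  0.72] [-0.93  0.08  2.37  1.54  0.62  0.97] [-0.93 -0.14  2.31  1.17  0.68  1.43]
left -1 0 32 [-1.01  0.49  2.4   2.05  0.88  0.26] [-1.01  0.33  2.42  1.94  0.82  0.43] [-1.01  0.17  2.43  1.8   0.78  0.63] [-1.01 -0.11  2.4   1.47  0.76  1.08]
left -1 0 25 [-1.07  0.63  2.4   2.09  1.08  0.11] [-1.07  0.46  2.44  2.02  1.01  0.24] [-1.07  0.29  2.46  1.93  0.95  0.41] [-1.07 -0.03  2.45  1.68  0.88  0.81]
right 1 0 60 [ 0.62  0.25  2.2  -0.85  0.33  1.27] [ 0.62  0.15  2.18 -0.64  0.42  1.05] [ 0.62  0.06  2.16 -0.51  0.52  0.9 ] [ 0.62 -0.09  2.07 -0.37  0.73  0.73]
right 1 0 50 None None [ 0.69  0.04  2.28 -1.06  0.42  1.48] [ 0.69 -0.14  2.2  -0.69  0.59  1.07]
right 1 0 4
[... 3033 characters left out ...]
02  2.2  -0.19  0.42 -2.83] [ 0.51 -0.13  2.11 -0.13  0.65 -2.9 ]
right -1 14 50 [ 0.53  0.24  2.37  3.81  0.19 -0.52] None [ 0.53 -0.02  2.34 -0.71  0.18 -2.3 ] [ 0.53 -0.21  2.25 -0.29  0.42 -2.74]
right -1 14 40 [ 0.56  0.33  2.46  3.47  0.53 -0.14] [ 0.56  0.16  2.47  3.59  0.38 -0.28] [ 0.56  0.    2.46  3.88  0.24 -0.58] [ 0.56 -0.25  2.39 -0.89  0.21 -2.13]
right -1 14 32 [ 0.59  0.47  2.5   3.41  0.84 -0.05] [ 0.59  0.28  2.52  3.46  0.68 -0.12] [ 0.59  0.09  2.53  3.56  0.52 -0.24] [ 0.59 -0.23  2.49  4.18  0.23 -0.9 ]
right -1 14 25 [ 0.61  0.63  2.5   3.4   1.13 -0.  ] [ 0.61  0.43  2.55  3.43  0.98 -0.05] [ 0.61  0.22  2.57  3.47  0.8  -0.12] [ 0.61 -0.16  2.56  3.72  0.44 -0.42]
```

```bash
cat >> h.py <<'E'
def fkm(q,p):
    Rz=lambda a:Rn.from_euler("z",a).as_matrix(); Ry=lambda a:Rn.from_euler("y",a).as_matrix()
    W=Ry(q[2])@Rz(q[3])@Ry(q[4])
    x=np.array([p[4],p[5],p[6]])+Rz(q[3])@Ry(q[4])@np.array([0,0,p[7]])
    x=np.array([p[2],0,p[3]])+Ry(q[2])@x
    x=np.array([p[0],0,p[1]])+Ry(q[1])@x
    return Rz(q[0])@x, (Rz(q[0])@Ry(q[1])@W)[:,2]
E
python3 - <<'E'
from plant import env
from h import *
from scipy.optimize import least_squares
rng=np.random.default_rng(0);S=[]
while len(S)<40:
    f,n,R=frame(rng.uniform(25,90),rng.uniform(-40,40),1)
    P=np.array([rng.uniform(.35,.65),rng.uniform(-.3,.3),rng.uniform(.1,.4)]);q=env.ik(P,rpy(R))
    if q is not None:S.append((q,P,f))
r=least_squares(lambda p:np.concatenate([fkm(q,p)[0]-P for q,P,f in S]),[0,.2,0,.4,0,0,.4,.2])
print(r.x,np.abs(r.fun).max(),max(np.abs(fkm(q,r.x)[1]-f).max() for q,P,f in S)); np.save("dh.npy",r.x)
p=r.x
for q in ([-.12,-.24,2.23,.09,.9,-.33],[.1,-.5,2.3,.1,.3,-.33],[.45,-.45,2.3,3.75,.4,-.3],[.75,.25,2.53,3.77,.82,-.23],[.7,-.1,2.5,3.9,.6,-.4]):
    x,f=fkm(q,p);print(q,x,f,"plate end",x+.083*f)
E
```

```text
[ 1.14446020e-10  3.14500001e-01 -2.49316751e-10  4.81799999e-01
  3.65999998e-02  4.35000000e-02  5.26500000e-01  3.17300000e-01] 4.617840554388408e-10 9.992007221626409e-16
[-0.12, -0.24, 2.23, 0.09, 0.9, -0.33] [0.43567294 0.01378303 0.22836507] [ 0.25686592  0.03994153 -0.96562134] plate end [0.45699281 0.01709818 0.1482185 ]
[0.1, -0.5, 2.3, 0.1, 0.3, -0.33] [0.53941853 0.10724903 0.42232308] [ 0.85628531  0.11556603 -0.50340835] plate end [0.61049021 0.11684101 0.38054019]
[0.45, -0.45, 2.3, 3.75, 0.4, -0.3] [0.5478662  0.23452727 0.58497649] [0.97335822 0.22300124 0.05333128] plate end [0.62865493 0.25303637 0.58940299]
[0.75, 0.25, 2.53, 3.77, 0.82, -0.23] [0.44623138 0.28877045 0.13984213] [ 0.87435198  0.22712239 -0.42886366] plate end [0.51880259 0.30762161 0.10424645]
[0.7, -0.1, 2.5, 3.9, 0.6, -0.4] [0.47457323 0.29549568 0.27567527] [ 0.90773896  0.25683665 -0.3317302 ] plate end [0.54991557 0.31681312 0.24814166]
```

```bash
cat > a.py <<'E'
from plant import env,cams
from h import *
np.set_printoptions(precision=4,suppress=True)
def T(m=""):
    s=env.sense(); print(m,"t",round(s["time_s"],2),"tcp",s["eef_pos"],"F",s["ft_force"],"gap",round(s["finger_gap"],4)); return s
def pic(n):
    for c in("scene","top"): cv2.imwrite(f"pics/{n}_{c}.png",cams.get_image(c)["img"])
E
python3 - <<'E'
from a import *
f,n,R=frame(75,RACKYAW,-1); P=GRIP["left"]+f*GO
env.move_gripper(.045,40);T("grip")
env.move_to(P-f*.09,rpy(R));T("pre")
pic("pre")
env.move_straight(P,max_speed=.15);T("at")
E
python3 - <<'E'
import cv2
a=cv2.imread("pics/pre_scene.png");cv2.imwrite("pics/x.png",cv2.resize(a[100:300,220:420],None,fx=3,fy=3))
E
```

```text
grip t 0.68 tcp [0.2006 0.5919 0.2313] F [-0.3167 -0.2616 -0.3617] gap 0.045
pre t 3.17 tcp [0.5434 0.0304 0.193 ] F [ 0.6228 -0.0215  0.1859] gap 0.0451
at t 4.02 tcp [0.5668 0.0339 0.1064] F [ 0.5625 -0.1494 -0.374 ] gap 0.0453
```

View pics/x.png

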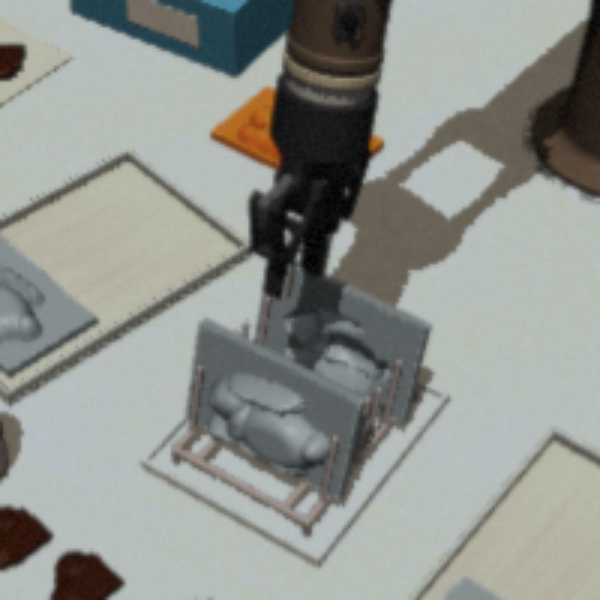

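```bash
python3 - <<'E'
from a import *
f,n,R=frame(75,RACKYAW,-1); P=GRIP["left"]+f*GO
env.move_gripper(.0,40);T("closed")
env.move_straight(P-f*.13,max_speed=.15);T("lift")
F,e,y=foot("left")
_,_,R=frame(40,y,-1)
env.move_to(pinch_tcp(F,e,y,40)+Z*.1,rpy(R));T("hover")
pic("hov")
E
python3 - <<'E'
import cv2,numpy as np
a=cv2.imread("pics/hov_scene.png");b=cv2.imread("pics/hov_top.png")
cv2.imwrite("pics/x1.png",np.hstack([cv2.resize(a[80:300,170:420],None,fx=1.6,fy=1.8),cv2.resize(b[130:262,340:480],(400,396))]))
E
```

```text
closed t 4.42 tcp [0.5675 0.0338 0.1074] F [0.7877 0.3056 3.0458] gap 0.009
lift t 5.44 tcp [0.532  0.0284 0.23  ] F [-0.2013  0.5504 -2.2677] gap 0.0087
hover t 7.11 tcp [ 0.4843 -0.2665  0.16  ] F [ 0.5852  0.0912 -1.9761] gap 0.0086
```

View pics/x1.png

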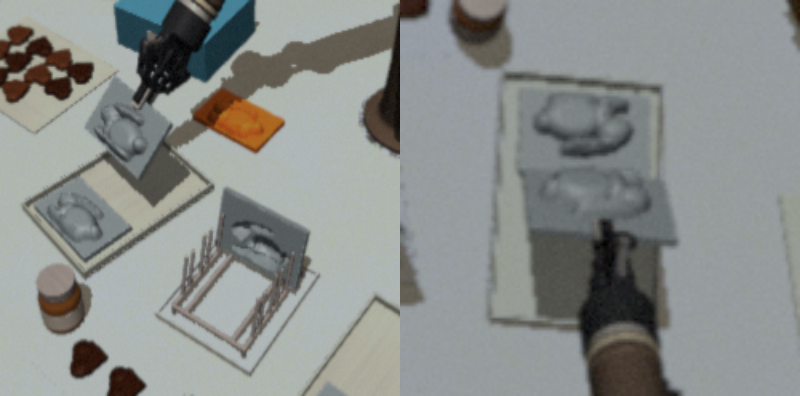

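```bash
python3 - <<'E'
from a import *
F,e,y=foot("left")
P=pinch_tcp(F,e,y,40)
env.move_straight(P+Z*.012,max_speed=.1);T("near")
print(env.move_straight(P-Z*.006,max_speed=.012,force_limit=1.2));T("touch");print(P)
pic("tch")
E
python3 - <<'E'
import cv2,numpy as np
a=cv2.imread("pics/tch_scene.png");b=cv2.imread("pics/tch_top.png")
cv2.imwrite("pics/x2.png",np.hstack([cv2.resize(a[80:300,170:420],None,fx=1.6,fy=1.8),cv2.resize(b[130:262,340:480],(400,396))]))
E
```

```text
near t 8.24 tcp [ 0.4845 -0.267   0.0726] F [-1.4546  0.3255 -1.8695] gap 0.0088
True
touch t 9.18 tcp [ 0.4839 -0.2666  0.0607] F [-0.2632  0.019   1.4755] gap 0.0085
[ 0.4841 -0.2668  0.0601]
```

View pics/x2.png

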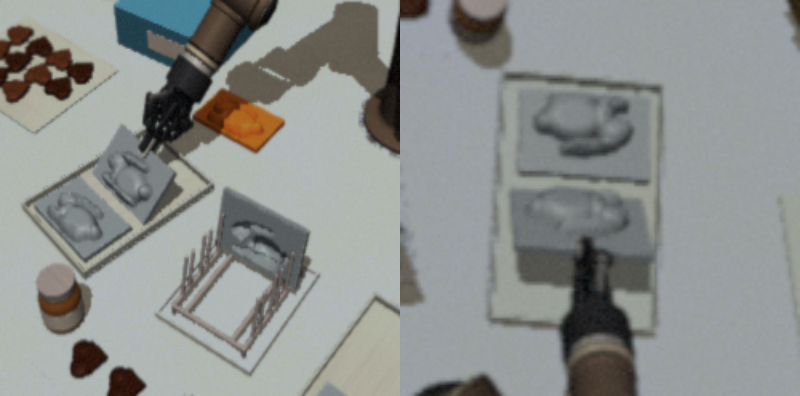

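```bash
python3 - <<'E'
from a import *
F,e,y=foot("left"); F=F+Z*.0008
for phi in(33.5,27):
    _,_,R=frame(phi,y,-1)
    env.move_straight(pinch_tcp(F,e,y,phi),rpy(R),max_speed=.03);T(f"phi{phi}")
for g in np.arange(.012,.0401,.004):
    env.move_gripper(g)
T("open40")
pic("o40")
E
python3 - <<'E'
import cv2,numpy as np
a=cv2.imread("pics/o40_scene.png");b=cv2.imread("pics/o40_top.png")
cv2.imwrite("pics/x3.png",np.hstack([cv2.resize(a[130:250,170:310],None,fx=3,fy=3,interpolation=2),cv2.resize(b[130:262,340:460],(360,360))]))
E
```

```text
phi33.5 t 9.68 tcp [ 0.4778 -0.2662  0.0535] F [-1.9746  1.0977  1.2242] gap 0.009
phi27 t 10.14 tcp [ 0.4731 -0.2659  0.046 ] F [-0.7755  0.0053 -1.1208] gap 0.0085
open40 t 11.88 tcp [ 0.473  -0.266   0.0462] F [ 0.3473 -0.5678 -0.4513] gap 0.0396
```

View pics/x3.png

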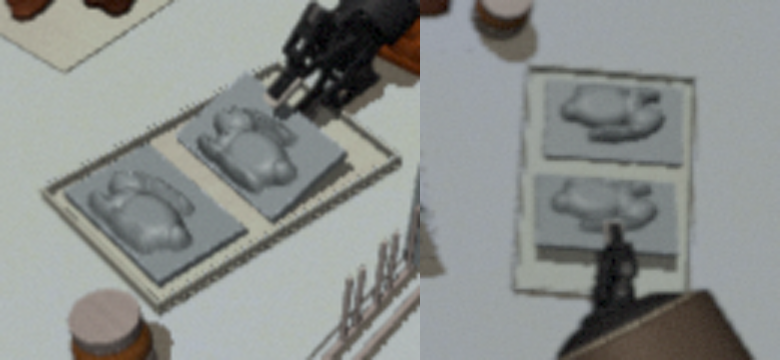

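```bash
python3 - <<'E'
from a import *
for g in np.arange(.044,.0561,.004): env.move_gripper(g)
T("open56")
pic("o56")
E
python3 - <<'E'
import cv2,numpy as np
a=cv2.imread("pics/o56_scene.png");b=cv2.imread("pics/o56_top.png")
cv2.imwrite("pics/x4.png",np.hstack([cv2.resize(a[130:250,190:310],None,fx=3.3,fy=3.3,interpolation=2),cv2.resize(b[175:262,360:450],None,fx=4.4,fy=396/87,interpolation=2)]))
E
```

```text
open56 t 12.84 tcp [ 0.4737 -0.2663  0.0475] F [-1.0016 -0.4018  5.4645] gap 0.0559
```

View pics/x4.png

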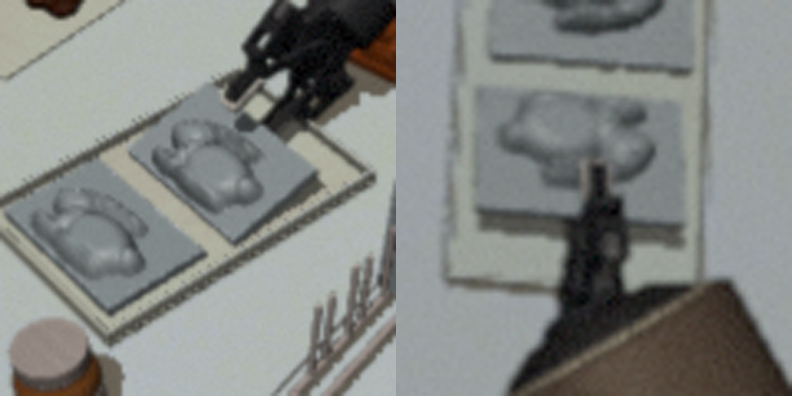

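```bash
python3 - <<'E'
from a import *
for _ in range(3):
    s=T(); print(s["moment"],s["ee_rot"]); env.wait(.05)
from a import *
im=cams.get_image("scene")
F,e,y=foot("left")
d=np.array([-e[1],e[0],0])
# predicted pixel of ears lower/upper corners for plate angles
def proj(c,P):
    M=np.linalg.inv(c["cam_to_world"]);p=M[:3,:3]@P+M[:3,3];q=np.array([p[0],-p[1],-p[2]])
    return cv2.projectPoints(q[None],np.zeros(3),np.zeros(3),c["K"],c["dist"])[0][0,0]
img=im["img"][130:250,170:320].copy();img=cv2.resize(img,None,fx=5,fy=5,interpolation=2)
for th,col in((8,(0,0,255)),(12,(0,255,0)),(16,(255,0,0))):
    u=-e*np.cos(D(th))+Z*np.sin(D(th));n=e*np.sin(D(th))+Z*np.cos(D(th))
    pts=[F+n*.01+u*.1*a+d*.08*b for a,b in((0,-1),(0,1),(1,1),(1,-1))]
    q=np.array([(proj(im,p)-[170,130]+.5)*5 for p in pts]).astype(int)
    cv2.polylines(img,[q],True,col,1)
cv2.imwrite("pics/x5.png",img)
E
```

```text
t 12.94 tcp [ 0.4736 -0.2664  0.0474] F [-0.9388  1.6183  4.9338] gap 0.0561
[0.0004 0.1126 0.0096] [-1.5718  0.4678 -0.0683]
 t 12.99 tcp [ 0.4736 -0.2664  0.0475] F [-0.1431  0.4265  5.8932] gap 0.0557
[-0.0182  0.0492  0.0892] [-1.5719  0.4678 -0.0683]
 t 13.04 tcp [ 0.4736 -0.2664  0.0474] F [-1.2742  0.2505  5.0337] gap 0.056
[-0.0205  0.1015  0.0126] [-1.5719  0.4678 -0.0683]
```

View pics/x5.png

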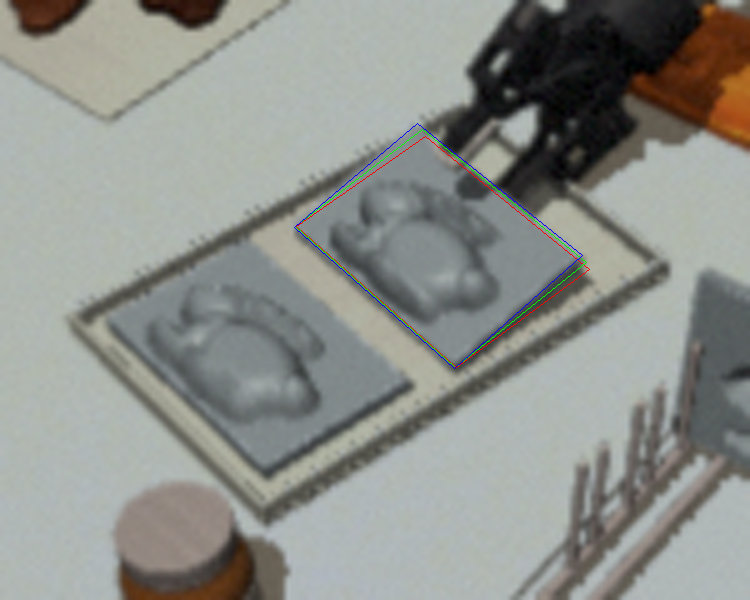

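```bash
python3 - <<'E'
from a import *
F,e,y=foot("left"); F=F+Z*.0008
P=pinch_tcp(F,e,y,27); f,n,R=frame(27,y,-1)
env.move_straight(P+Z*.0015-e*.014,max_speed=.03);T("back")
pic("bk")
env.move_straight(P+Z*.0015-e*.014-f*.07,max_speed=.12);T("out")
pic("out")
E
python3 - <<'E'
import cv2,numpy as np
a=cv2.imread("pics/bk_scene.png");b=cv2.imread("pics/out_scene.png")
cv2.imwrite("pics/x6.png",np.hstack([cv2.resize(c[130:250,190:310],None,fx=3.3,fy=3.3,interpolation=2) for c in(a,b)]))
E
```

```text
back t 13.76 tcp [ 0.4588 -0.2652  0.0476] F [-0.4724 -0.513   0.1284] gap 0.0562
out t 14.59 tcp [ 0.3969 -0.2613  0.0796] F [-0.0731  0.7204  0.0187] gap 0.056
```

View pics/x6.png

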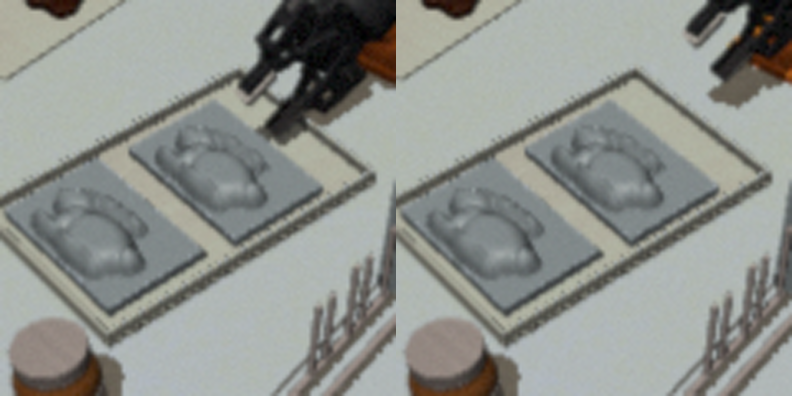

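```bash
python3 - <<'E'
from a import *
p=np.load("dh.npy")
f,n,R=frame(75,RACKYAW,1); P=GRIP["right"]+f*GO
s=T(); env.move_straight(s["eef_pos"]+np.array([0,0,.13]),max_speed=.25)
env.move_gripper(.045,50)
env.move_to(P-f*.09,rpy(R));T("pre")
env.move_straight(P,max_speed=.15);T("at")
env.move_gripper(0,50);T("closed")
env.move_straight(P-f*.13,max_speed=.15);s=T("lift");print(s["joint_pos"])
F,e,y=foot("right"); y+=5; e=np.array([np.cos(D(y)),np.sin(D(y)),0])
for phi in(40,32,27): print(phi,[env.ik(pinch_tcp(F,e,y,phi)+Z*h,rpy(frame(phi,y,-1)[2])) for h in (0,.06,.1)])
pic("lr")
E
```

```text
t 14.69 tcp [ 0.3972 -0.2609  0.0793] F [0.2807 0.1658 0.0683] gap 0.0564
pre t 16.92 tcp [0.4423 0.0151 0.1918] F [ 1.2055 -0.0898 -0.9076] gap 0.0448
at t 17.67 tcp [0.4665 0.0184 0.1061] F [ 0.3106 -0.9304 -0.2763] gap 0.0449
closed t 18.07 tcp [0.4679 0.0189 0.1073] F [1.2439 0.0597 2.255 ] gap 0.0087
lift t 19.09 tcp [0.432  0.0137 0.23  ] F [ 0.2141  0.4921 -2.3922] gap 0.0087
[-0.123  -0.2482  2.2319  0.0923  0.9115 -0.3328]
40 [array([ 0.7051,  0.3522,  2.4105,  3.9142,  0.565 , -0.3438]), array([ 0.7051,  0.1642,  2.4184,  4.1685,  0.452 , -0.634 ]), None]
32 [array([ 0.7593,  0.4816,  2.4431,  3.8   ,  0.8342, -0.1559]), array([ 0.7593,  0.2717,  2.4696,  3.9265,  0.6962, -0.3307]), array([ 0.7593,  0.1361,  2.4738,  4.0559,  0.6091, -0.4933])]
27 [array([ 0.7919,  0.583 ,  2.447 ,  3.7747,  1.0083, -0.074 ]), array([ 0.7919,  0.3656,  2.4864,  3.8562,  0.869 , -0.2116]), array([ 0.7919,  0.22  ,  2.4994,  3.9413,  0.7725, -0.3361])]
```

View pics/lr_scene.png

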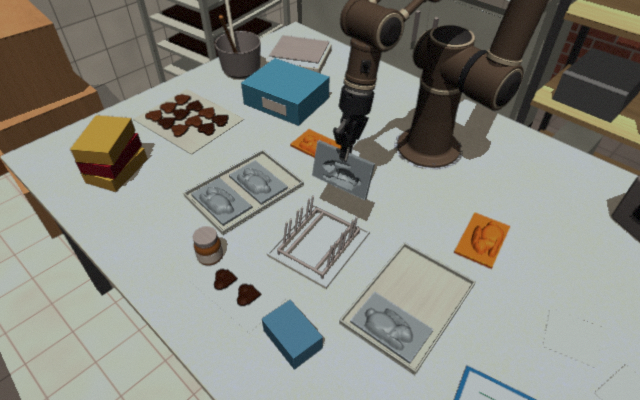

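Right half is out of the rack, held (about 240 g), hollow away from the robot. Now raise it, spin it through the wrist up high, and come down to the y+ tray.

```bash
python3 - <<'E'
from a import *
p=np.load("dh.npy")
W=[[-.123,-.248,2.232,.092,.9115,-.3328],[.1,-.5,2.3,.1,.3,-.33],[.45,-.45,2.35,3.8,.4,-.45],[.7593,.1361,2.4738,4.0559,.6091,-.4933]]
W=np.array(W)
zs=[]
for a,b in zip(W,W[1:]):
    for t in np.linspace(0,1,20):
        x,f=fkm(a+(b-a)*t,p); zs.append((x+f*.083)[2])
print("min plate end z per leg",[round(min(zs[i:i+20]),3) for i in(0,20,40)])
for w in W[1:]: env.set_joints(w.tolist());T("w")
pic("hr")
E
python3 - <<'E'
import cv2,numpy as np
a=cv2.imread("pics/hr_scene.png");b=cv2.imread("pics/hr_top.png")
cv2.imwrite("pics/x7.png",np.hstack([cv2.resize(a[170:380,300:500],(400,420)),cv2.resize(b[140:270,170:290],(390,420))]))
E
```

```text
min plate end z per leg [np.float64(0.15), np.float64(0.379), np.float64(0.107)]
w t 20.09 tcp [0.5387 0.1072 0.42  ] F [ 0.0714  0.2839 -2.7401] gap 0.0085
w t 23.18 tcp [0.5408 0.2256 0.5415] F [-0.0836  0.1653 -3.0891] gap 0.0085
w t 24.65 tcp [0.4533 0.2915 0.1529] F [ 0.421   0.2452 -1.9632] gap 0.0086
```

View pics/x7.png

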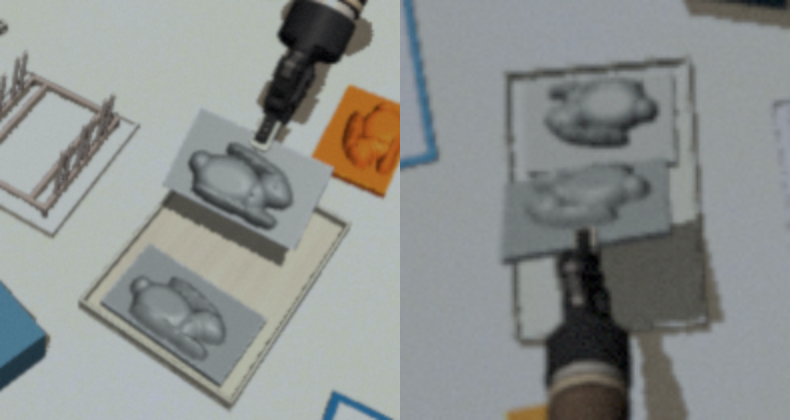

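```bash
cat >> h.py <<'E'
def footr():
    F,e,y=foot("right"); y+=5; return F,np.array([np.cos(D(y)),np.sin(D(y)),0]),y
E
python3 - <<'E'
from a import *
F,e,y=footr(); _,_,R=frame(32,y,-1)
P=pinch_tcp(F,e,y,32)
env.move_straight(P+Z*.012,rpy(R),max_speed=.1);T("near")
print(env.move_straight(P-Z*.006,max_speed=.012,force_limit=1.2));T("touch");print(P)
pic("tr")
E
python3 - <<'E'
import cv2,numpy as np
a=cv2.imread("pics/tr_scene.png");b=cv2.imread("pics/tr_top.png")
cv2.imwrite("pics/x8.png",np.hstack([cv2.resize(a[170:380,300:500],(400,420)),cv2.resize(b[140:270,170:290],(390,420))]))
E
```

```text
near t 25.78 tcp [0.4526 0.2912 0.064 ] F [ 0.2667  0.5492 -1.5582] gap 0.0087
True
touch t 26.67 tcp [0.4521 0.2907 0.0531] F [ 0.6278 -0.0298  1.2104] gap 0.0087
[0.4521 0.2909 0.0513]
```

View pics/x8.png

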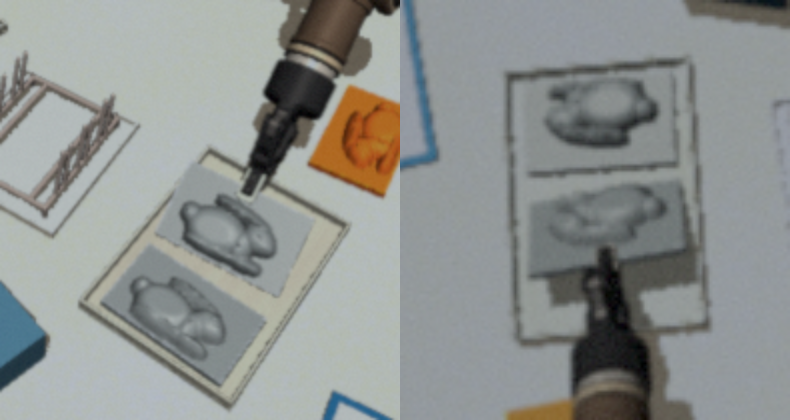

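```bash
python3 - <<'E'
from a import *
F,e,y=footr(); F=F+Z*.0017
_,_,R=frame(27,y,-1)
env.move_straight(pinch_tcp(F,e,y,27),rpy(R),max_speed=.03);T("phi27")
for g in np.arange(.012,.0521,.004): env.move_gripper(g)
T("open52")
im=cams.get_image("scene")
d=np.array([-e[1],e[0],0])
def proj(c,P):
    M=np.linalg.inv(c["cam_to_world"]);p=M[:3,:3]@P+M[:3,3];q=np.array([p[0],-p[1],-p[2]])
    return cv2.projectPoints(q[None],np.zeros(3),np.zeros(3),c["K"],c["dist"])[0][0,0]
img=cv2.resize(im["img"][230:350,340:480],None,fx=5,fy=5,interpolation=2)
for th,col in((8,(0,0,255)),(12,(0,255,0)),(16,(255,0,0))):
    u=-e*np.cos(D(th))+Z*np.sin(D(th));n=e*np.sin(D(th))+Z*np.cos(D(th))
    pts=[F+n*.01+u*.1*a+d*.08*b for a,b in((0,-1),(0,1),(1,1),(1,-1))]
    q=np.array([(proj(im,p)-[340,230]+.5)*5 for p in pts]).astype(int)
    cv2.polylines(img,[q],True,col,1)
cv2.imwrite("pics/x9.png",img)
E
```

```text
phi27 t 27.11 tcp [0.4478 0.2897 0.0465] F [-2.1588 -1.1698  3.0047] gap 0.0086
open52 t 29.49 tcp [0.4484 0.2901 0.0471] F [ 0.6986  0.4371 -0.9622] gap 0.052
```

View pics/x9.png

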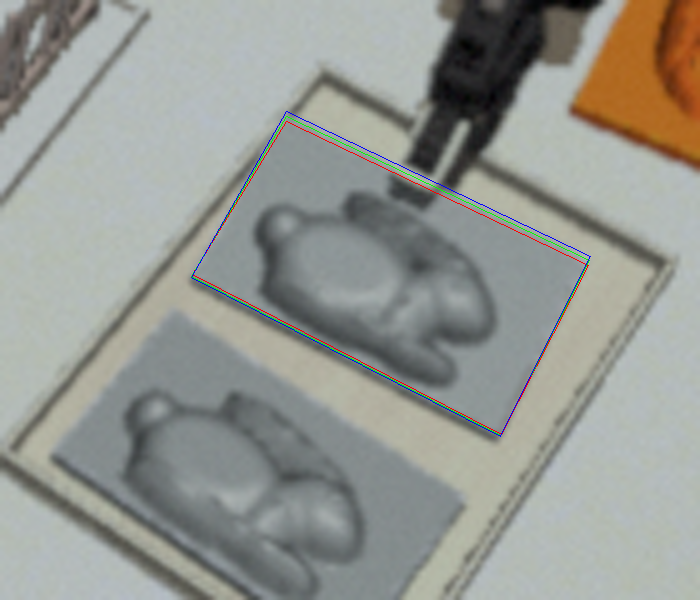

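```bash
python3 - <<'E'
from a import *
F,e,y=footr(); F=F+Z*.0017
P=pinch_tcp(F,e,y,27); f,n,R=frame(27,y,-1)
for g in (.054,.056,.058,.06):
    env.move_gripper(g); s=T()
    if s["ft_force"][2]>2.5: break
pic("r0")
env.move_straight(P+Z*(.0012)-e*.014,max_speed=.03);T("back")
pic("r1")
env.move_straight(P+Z*.0012-e*.014-f*.07,max_speed=.12);T("out")
pic("r2")
E
python3 - <<'E'
import cv2,numpy as np
cv2.imwrite("pics/x10.png",np.hstack([cv2.resize(cv2.imread(f"pics/r{i}_scene.png")[230:370,335:485],None,fx=1.77,fy=2.2,interpolation=2) for i in range(3)]))
E
```

```text
t 29.76 tcp [0.4483 0.2901 0.0471] F [ 0.5612  0.3055 -0.3099] gap 0.054
 t 29.98 tcp [0.4486 0.2902 0.0475] F [-0.6114 -0.1411  1.4807] gap 0.0557
 t 30.19 tcp [0.4489 0.2905 0.0482] F [-1.4309  0.3813  4.2448] gap 0.0582
back t 30.91 tcp [0.4343 0.2874 0.0481] F [ 0.3042  0.4884 -0.6586] gap 0.0581
out t 31.74 tcp [0.3737 0.2758 0.0803] F [-0.4929  0.2825  0.2177] gap 0.0583
```

View pics/x10.png

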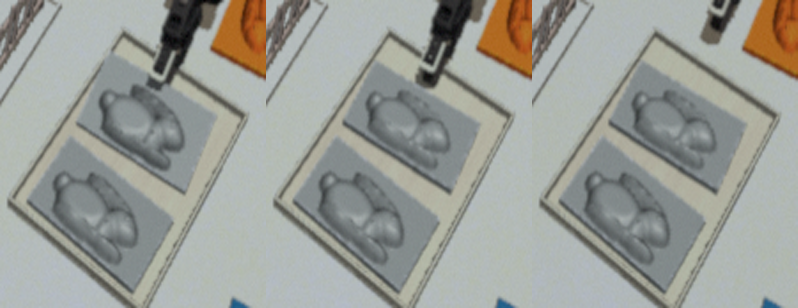

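```bash
python3 - <<'E'
from a import *
s=env.sense(); env.move_straight(s["eef_pos"]+np.array([-.02,0,.12]),max_speed=.25);T("up")
pic("fin")
a=[cv2.imread(f"pics/r{i}_scene.png") for i in(1,2)]
cv2.imwrite("pics/x11.png",np.hstack([cv2.resize(c[240:330,350:450],None,fx=4,fy=4,interpolation=2) for c in a]))
b=cv2.imread("pics/fin_top.png")
cv2.imwrite("pics/x12.png",cv2.resize(b[100:260,180:450],None,fx=2.9,fy=2.9,interpolation=2))
E
```

```text
Traceback (most recent call last):
plant.Unreachable: the arm cannot follow that straight line within its joint ranges
```

```bash
python3 - <<'E'
from a import *
p=np.load("dh.npy");q=np.array(env.sense()["joint_pos"]);w=q.copy();w[1]-=.35
print(q,fkm(q,p)[0],fkm(w,p)[0])
env.set_joints(w.tolist());T("up")
pic("fin")
a=[cv2.imread(f"pics/r{i}_scene.png") for i in(1,2)]
cv2.imwrite("pics/x11.png",np.hstack([cv2.resize(c[240:330,350:450],None,fx=4,fy=4,interpolation=2) for c in a]))
b=cv2.imread("pics/fin_top.png")
cv2.imwrite("pics/x12.png",cv2.resize(b[100:260,180:450],None,fx=2.9,fy=2.9,interpolation=2))
E
```

```text
[ 0.9768  0.4383  2.5722  3.977   1.0094 -0.1085] [0.374  0.2756 0.0801] [0.4042 0.3203 0.2444]
up t 32.55 tcp [0.4041 0.3196 0.2434] F [-0.2117 -0.0728  0.3515] gap 0.0582
```

View pics/x11.png

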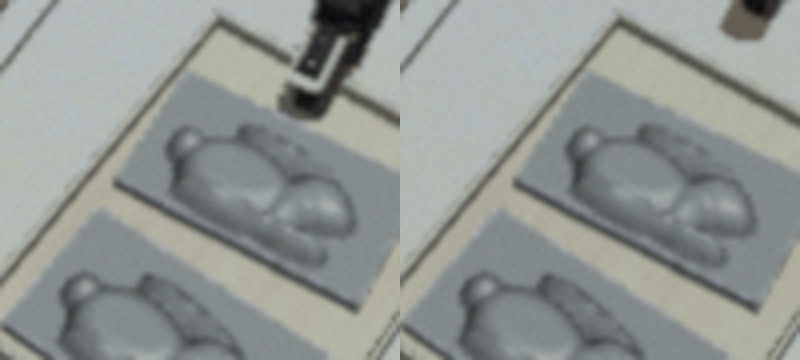

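View pics/x12.png

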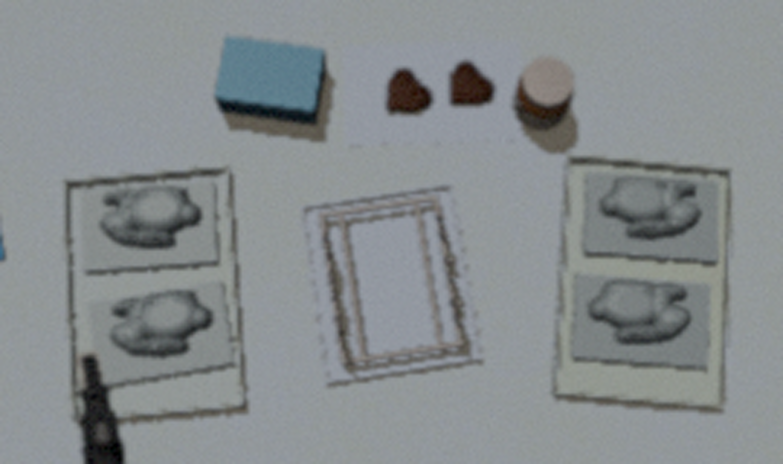

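View pics/fin_scene.png

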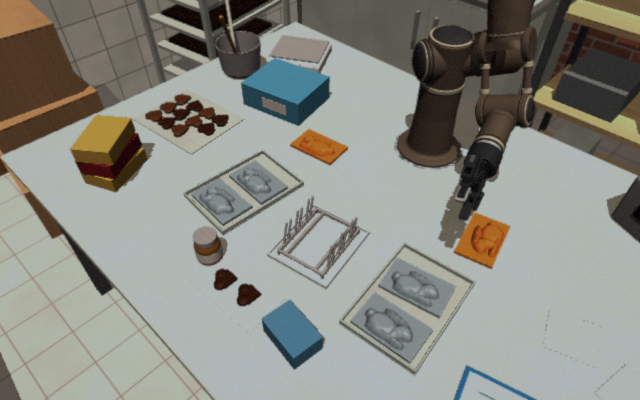

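```bash
python3 - <<'E'
from a import *
env.wait(.3);T();env.hand_in()
E
```

```text
t 32.95 tcp [0.404  0.32   0.2434] F [0.6229 0.1635 0.5353] gap 0.0578
the job is handed in; nothing more can be done
```

Both halves are put away and the job is handed in at about 33 s on the robot's clock (limit 72 s). The left half is in the tray on the robot's right (y < 0) and the right half is in the tray on its left. Each tray's sample shows the same hand.

**How each was laid down:**
- I set the feet edge down on the bare floor by slow force-limited contact, at about 40° tilt for the left half and 32° for the right.
- I turned it down to 27° while still pinched.
- I opened the jaws in 2–4 mm steps so the ears edge rode down on the lower finger.
- I pulled the finger out once its tip rested on the floor. By my geometry only the last 8° or so was free, under the 12° limit. I did not measure that angle directly.

**Last checks:** The final pictures from both cameras show:
- both halves lie flat, hollow side down, on the tray floor, clear of the walls and of the samples;
- the samples, hearts, jar, carton and orange look-alikes look where they were at the start, judged by eye rather than measured;
- the gripper is well clear and touching nothing.

**Small disagreements:**
- The right half's feet edge touched 1.8 mm higher than I had predicted.
- The lower fingertip met the tray floor sooner than my opening model said, pressing with about 5 N each time.
- The right half lies about 5° askew to its tray, which I chose on purpose for the wrist's joint range.

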